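Hold the spring clip open around the job card

TASK

Take the big steel spring clip off the brass strip of its rack by pinching its handles, and bring it over the middle of the top edge of the tall job card. Finish holding it there wide open: the gaping jaws reach a good centimetre down either side of the card, clear of both its faces, with only the gripper carrying the clip and the arm still, so that a workmate can slip a stone packet in. Do not drop the clip, do not clip or knock the other card or press hard on the tall one, and leave the other things on the bench alone.

Things in the scene. Friction and masses are not known exactly. Their poses are not given: they have to be found in the camera images.
- clip: Big steel spring clip, 34 mm wide, 83 mm tall, 65 g, clamped 15 mm deep on the rack's brass strip, handles up. Origin mid-pivot; z up to the handles, y along the pivot and strip, x the way handles are pinched and jaws part. This body is the half with both jaw and handle on the -x side; the other half mirrors it. Clamped, jaw tips are 42 mm below the origin.
- bead_a (a point): pinch the two beads together along x to open the jaws: middle of the rounded bead (6 mm thick, 26 mm wide along y) on top of the -x handle; the other handle mirrors it. Clamped: beads 22 mm either side of the origin, 38 mm above it, 49 mm over the outsides. Wide open: about 21 mm over the outsides, 43 mm above the pivot, each half turned 0.35 rad. It shuts as soon as the grip is relaxed.
- clip_jaw (a joint): opening angle between the two clip halves (rad): 0 when clamped on the 3 mm strip, 0.7 when wide open (end stop, jaw tips about 32 mm apart; at 0.4 they are about 20 mm apart). The spring needs about 7 N of pinch at the beads to begin to open and about 11 N to hold fully open.
- tip_a (a point): lowest inner edge of the jaw of the clip's -x half, at mid width; axes as clip
- tip_b (a point): lowest inner edge of the other jaw, at mid width; with the jaws clamped it is 3 mm from tip_a, with the jaws wide open about 32 mm; axes turn with that half. The clip's gape is centred between tip_a and tip_b.
- clip_rack: fixed wooden block 50 x 150 x 25 mm with an upright brass strip, 3 mm thick (x), 140 mm long (y), top edge 100 mm above the bench. Origin under the block's centre
- rack_edge (a point): middle of the brass strip's top edge; x is normal to the strip, y along it
- tall_card: the tall stiff job card, 80 mm wide (y), 3 mm thick (x), standing fixed and upright in a wooden block 45 x 100 x 30 mm, top edge 120 mm above the bench. Origin under the block's centre
- tall_card_edge (a point): middle of the tall card's top edge; x is normal to the card's faces, y along the edge, z up
- low_card: another job card, 110 mm wide (y), 3 mm thick, top edge only 75 mm above the bench, in a fixed wooden block 45 x 120 x 30 mm; not to be clipped. Origin under the block's centre
- hammer: small bench hammer, 220 mm long, lying on the bench (origin under its middle)
- flux_dish: white ceramic dish, 64 mm across, 30 mm high (origin under its centre)
- jar: amber glass jar with steel cap, 52 mm across, 65 mm high (origin under its centre)
- ring_tray: wooden tray with four compartments, 100 x 130 x 30 mm (origin under its centre)
- brush: bench brush, 170 mm long, lying (origin under its middle)
- mandrel: steel tapered ring post on a round foot, 60 mm across, 105 mm high (origin under its centre)
- small_clip: small flat steel clip lying on the bench, about 50 x 20 x 14 mm; not the one to use (origin under its centre)
There are look-alikes about, which are no part of the job. Leave any blue or purple look-alike of the clip alone. Leave any green or red look-alike of the tall_card alone.

How it is judged (in metres and radians):
On the way, in this order (a step that is already met when the one before it is completed fails the run):
1. the clip is pinched open and lifted clear of the brass strip (value of joint clip_jaw above 0.3 rad and z of tip_a in the frame of rack_edge above 0.005 m and contact force between clip and the fingers above 3 N and contact force between clip and clip_rack below 0.5 N), for 0.1 s.
2. the gaping jaws straddle the tall card's top edge (value of joint clip_jaw above 0.4 rad and ((x of tip_a in the frame of tall_card_edge below -0.0045 m and x of tip_b in the frame of tall_card_edge above 0.0045 m) or (x of tip_a in the frame of tall_card_edge above 0.0045 m and x of tip_b in the frame of tall_card_edge below -0.0045 m)) and z of each of tip_a, tip_b in the frame of tall_card_edge below -0.008 m and y of clip in the frame of tall_card_edge between -0.03 and 0.03 m and z of clip in the frame of tall_card_edge above 0 m and angle between the y axis of clip and the y axis of tall_card, either way round below 0.3 rad and contact force between clip and tall_card below 0.5 N and contact force between clip and clip_rack below 0.5 N and contact force between clip and the fingers above 4 N and linear speed of clip below 0.03 m/s), for 0.2 s.
At the end, for the whole second after the job is handed in: Gripper holds the clip (over 4 N) open by over 0.4 rad, a jaw tip each side of the tall card, 3 mm or more off its face and 8 mm or more below its edge; pivot above the edge, clip within 30 mm of mid-edge and 0.3 rad of its line, under 0.5 N on card and rack, at rest (0.03 m/s) (all of step 2); the arm keeps its last pose, push and grip.
It fails at once if the clip was dropped (height (world z) of clip below 0.07 m).
It fails at once if the clip was pressed hard on the tall card (contact force between clip and tall_card above 8 N).
It fails at once if the low card was struck (contact force between any of clip, the arm, the fingers and low_card above 3 N).
It fails at once if another thing on the bench was disturbed (distance of any of hammer, flux_dish, jar, ring_tray, brush, mandrel, small_clip from where it was at the start of the episode above 0.03 m).
It also fails if it takes over 40 s, if anything falls off the work surface, if the arm or the gripper's body presses on something with over 40 N, if the wrist force passes 120 N, or if a joint passes its speed limit or range.

ROBOT

A 6-joint arm with a two-finger parallel gripper is mounted at the origin on the work surface. World frame = base frame: x ahead of the robot, y to its left, z up, the work surface at z = 0. Lengths are in mm, angles in degrees, forces in N, time in s.
With the tool pointing down it reaches from about 250 to 775 mm from the base axis. Payload 8.9 kg.
Tool frame: the origin (TCP) lies midway between the tips of the shut fingers; the grasp point (between the pads) lies 19 mm behind it (arm.hold_point_z is the z of the grasp point in the tool frame, in mm); z points along the fingers, x is the direction in which the jaws open and shut, and the axes are right-handed (so a half turn about z gives the same grasp; the last joint's range is limited). The gripper opens to 85 mm and grips with 20 to 120 N. Pads are 22 mm wide; open, the fingers measure 114 mm over their backs; the gripper's body (76 mm by 85 mm) begins 54 mm behind the grasp point. The pads swing forward as they close: fully open they stand 13 mm farther back than shut.
Start: joints at [56.018, 16.656, -8.789, 64.555, 0, 82.019], TCP at [230.146, 471.865, 210.105] pointing down, gripper open.
Joint ranges: [-144.48, 144.48], [-52.06, 99.96], [-74.48, 78.29], [-112.23, 115.85], [-86.99, 84.42], [-180, 180]. Speed limits (degrees/s): [127.2, 127.2, 159.86, 180, 180, 180].

INTERFACE

Orientations are given as [roll, pitch, yaw] about the fixed x, y, z axes, in that order (R = Rz(yaw) Ry(pitch) Rx(roll)).
In Python, from workcell import arm, vision gives the robot as it stands.
- The arm moves only by the tool step_arm, never from a script. Its argument "targets" is a list of rows, each a list of 3 entries, a list of its own where there are three numbers: the shift along the tool's x, y, z in units of 40 mm (1.0 is 40 mm), then the turn, a rotation vector about the tool's x, y, z in degrees, then the finger opening in mm, from 0 to 85.4. In form: [[[tx, ty, tz], [wx, wy, wz], grip], ...]. A call has 1 to 20 rows; each row is the pose to reach, as a shift and turn from the pose commanded when the call began, along the tool's axes at that moment; what a row does not reach only later rows make up. A row lasts 1/10 s, in which the tool goes at most 50 mm and 8.59 degrees, less where a joint would pass 70% of its speed; a pose out of reach is approached as far as the arm can. A call with a gripper value outside its range is refused whole. The fingers move at their own pace and stop on an object; "grip_force" is the grip in N (left out, the last holds). Time passes only in rows, so rows that repeat a pose let the fingers close. It gives the time, the measured TCP pose, the force and the opening at its end, in the units of the state.
- arm.observe(): the state, without advancing time (a new reading comes with each control period).
- vision.capture(name): name is "side" or "top" or "wrist"; returns a dict with "color" (420x560x3 uint8, red, green, blue), "fx", "fy", "cx", "cy" (pixels), "distortion" ([k1, k2, p1, p2, k3] as OpenCV has them; the pictures are not rectified), "R" (3x3) and "t" (3): a world point X has camera coordinates R X + t. Camera axes: x right, y down, z forward; pixel columns grow to the right and rows downward; lengths in mm; the calibration is good to about 2 mm. A picture is of the moment at which its call begins. There is no depth.
- arm.sign_off(): hands the job in, once; it reports no verdict.
The state is a dict: "time_s": time; "joint_pos": joint angles; "joint_vel": joint speeds; "joint_efforts": joint torques, N m; "position": TCP position; "orientation": TCP orientation; "contact_force": force on the tool from outside, world axes, zero at the start; "wrist_torque": the same for the moment, N m; "gripper_width": finger opening in mm.
Only numpy, scipy, OpenCV 4.12 (cv2) and the standard library are available. Lean on these libraries where they do the work, as an engineer would, in place of code of your own. Each camera call takes 0.05 s, during which the arm holds its last target. There are 200 camera calls.

## Working session

There is one attempt and no reset: what is moved stays moved. The work goes in short steps, Python scripts to look and compute and a tool call to move; the robot and the scene stay as the last step left them, time stands still between calls to the robot, and variables do not carry over. Pictures are saved under pics/ and viewed, about 8 in all and at most 12, crops included, and the job is handed in when it is done.

Besides the shell and the picture viewer there is one more tool, called as name(argument=value, ...), one argument or row to a line, values as JSON. step_arm: Moves the arm, as the interface text tells. Its arguments: {"type":"object","properties":{"targets":{"type":"array","items":{"type":"array"}},"grip_force":{"type":"number"}},"required":["targets"]}

```bash
mkdir -p pics; ls
cat > h.py <<'E'
import numpy as np,cv2,pickle
from workcell import arm,vision
def cap(n,f):
    c=vision.capture(n); cv2.imwrite(f'pics/{f}.png',cv2.cvtColor(c['color'],cv2.COLOR_RGB2BGR)); pickle.dump(c,open(f'{f}.pkl','wb')); return c
def load(f): return pickle.load(open(f'{f}.pkl','rb'))
def K(c): return np.array([[c['fx'],0,c['cx']],[0,c['fy'],c['cy']],[0,0,1.]])
def proj(c,P):
    return cv2.projectPoints(np.array(P,float).reshape(-1,3),cv2.Rodrigues(np.array(c['R']))[0],np.array(c['t'],float),K(c),np.array(c['distortion'],float))[0].reshape(-1,2)
def ray(c,uv):
    R=np.array(c['R']);t=np.array(c['t'])
    n=cv2.undistortPoints(np.array(uv,float).reshape(-1,1,2),K(c),np.array(c['distortion'],float)).reshape(-1,2)
    d=np.c_[n,np.ones(len(n))]@R; return -R.T@t,d/np.linalg.norm(d,axis=1)[:,None]
def atz(c,uv,z):
    o,d=ray(c,uv); return o+d*((z-o[2])/d[:,2])[:,None]
E
python3 - <<'E'
from h import *
a=[cap(n,n+'0') for n in('top','side')]
big=np.hstack([cv2.imread(f'pics/{n}0.png') for n in('top','side')])
for c in a: print(ray(c,[[280,210]]))
print(arm.observe()['orientation'])
E
```

```text
pics
(array([ 379.08081067,   -4.98383581, 1236.97620458]), array([[ 0.15954563,  0.00292407, -0.98718622]]))
(array([  82.04769318, -723.53906822, 1039.97508641]), array([[ 0.38106661,  0.56528612, -0.73160088]]))
[-1.79990223e+02  7.05381012e-02  6.39997624e+01]
```

View pics/top0.png

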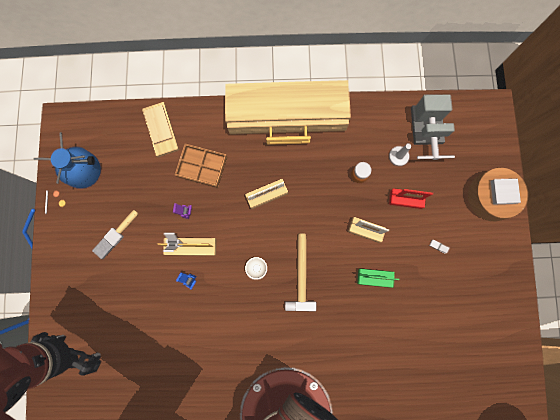

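View pics/side0.png

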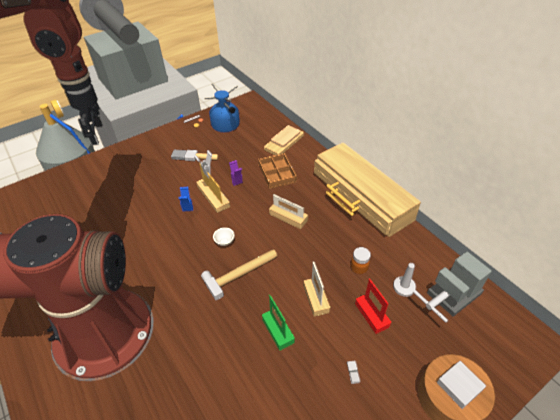

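The clip is at about (172,242) in top and (207,165) in side. The white tall card is at (369,229) top and (318,285) side, and the low card at (267,193) top. I'll zoom in for measurement.

Run:
```python
from h import *
t=cv2.imread('pics/top0.png');s=cv2.imread('pics/side0.png')
def crop(im,x,y):
    o=cv2.resize(im[y:y+50,x:x+66],None,fx=6,fy=6,interpolation=cv2.INTER_CUBIC)
    for k in range(0,66,10): cv2.putText(o,str(x+k),(k*6,8),0,.3,(0,255,255),1);cv2.line(o,(k*6,10),(k*6,14),(0,255,255),1)
    for k in range(0,50,10): cv2.putText(o,str(y+k),(0,k*6+4),0,.3,(0,255,255),1)
    return o
cv2.imwrite('pics/z0.png',np.vstack([np.hstack([crop(t,155,220),crop(t,340,205)]),np.hstack([crop(s,175,148),crop(s,288,262)])]))
ct,cs=load('top0'),load('side0')
print(atz(ct,[[190,246],[369,229],[267,193]],25).round(1))
```

```text
[[ 477.6  260.9   25. ]
 [ 511.6 -257.2   25. ]
 [ 626.5   35.2   25. ]]
```

View pics/z0.png

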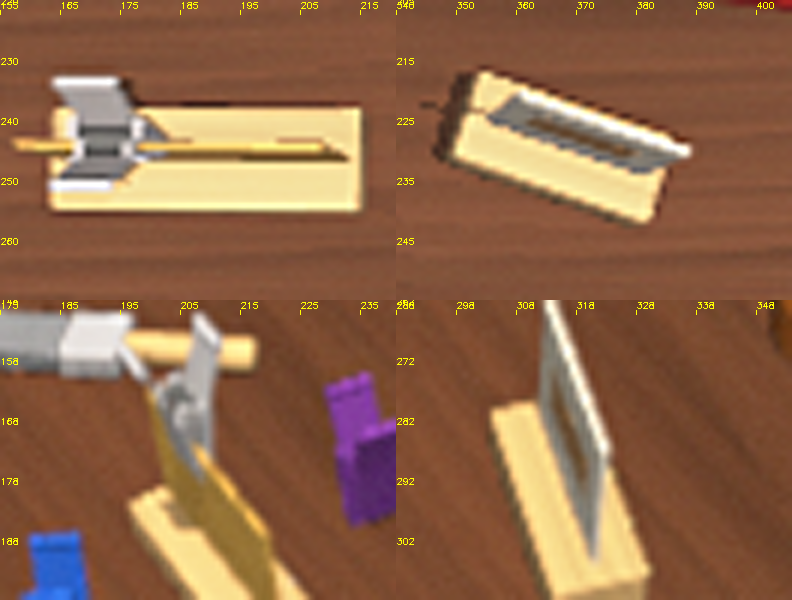

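Run:
```python
from h import *
ct,cs=load('top0'),load('side0')
def seg(n,a,z):
    p=atz(ct,a,z); d=p[0]-p[1]; print(n,p.mean(0).round(1),'len',np.linalg.norm(d).round(1),'yaw',np.degrees(np.arctan2(d[1],d[0])).round(1))
    return p.mean(0)
seg('strip',[[157.5,244.1],[209.2,244.7]],100)
b1=seg('bead far',[[163.7,233.7],[174.7,233.7]],168)
b2=seg('bead near',[[163,250.8],[173.3,250.8]],168)
print((b1+b2)/2,b1-b2)
m=seg('card',[[361,220.5],[389,230.3]],120)
seg('block',[[353,223],[384,234.5]],30)
print('side proj',proj(cs,[b1,b2,m]).round(1))
from scipy.spatial.transform import Rotation as R
o=arm.observe();r=R.from_euler('xyz',o['orientation'],degrees=True);print(r.as_matrix().round(3))
```

```text
strip [476.3 262.8 100. ] len 141.1 yaw 87.8
bead far [498.9 283.2 168. ] len 28.4 yaw 88.4
bead near [455.3 285.4 168. ] len 26.5 yaw 88.5
[477.08332483 284.32405107 168.        ] [43.62488388 -2.23365975  0.        ]
card [ 510.4 -254.1  120. ] len 78.9 yaw 68.7
block [ 511.9 -254.7   30. ] len 94.8 yaw 67.7
side proj [[209.3 152.8]
 [196.6 157.8]
 [318.5 274.7]]
[[ 0.438  0.899 -0.001]
 [ 0.899 -0.438 -0.001]
 [-0.001 -0.    -1.   ]]
```

step_arm(
  targets=[
    [[-0.15,0.76,-0.05],[0,0,6.6],85],
    [[-0.3,1.52,-0.1],[0,0,13.2],85],
    [[-0.46,2.28,-0.15],[0,0,19.8],85],
    [[-0.61,3.04,-0.2],[0,0,26.4],85],
    [[-0.76,3.8,-0.25],[0,0,33],85],
    [[-0.91,4.57,-0.3],[0,0,39.6],85],
    [[-1.06,5.33,-0.35],[0,0,46.2],85],
    [[-1.22,6.09,-0.4],[0,0,52.8],85],
    [[-1.37,6.85,-0.45],[0,0,59.4],85],
    [[-1.52,7.61,-0.5],[0,0,66],85],
    [[-1.52,7.61,-0.5],[0,0,66],85],
    [[-1.52,7.61,-0.5],[0,0,66],85],
    [[-1.52,7.61,-0.5],[0,0,66],85],
  ],
)

```text
time_s: 1.4
position: [476.2, 284.1, 229.8]
orientation: [180.0, 0.1, -1.9]
contact_force: [0.6, -0.0, 0.1]
gripper_width: 85.0
```

Run:
```python
from h import *
o=arm.observe();print(o['position'],o['orientation'],o['time_s'])
c=cap('wrist','w1')
b=[[477+s*21.8,284.3-s*1.1,168] for s in(1,-1)]
st=[[475,192.8,100],[477.5,332.8,100]]
im=cv2.imread('pics/w1.png')
for p in proj(c,b+st): cv2.circle(im,tuple(int(v) for v in p),3,(0,0,255),1); print(p)
cv2.imwrite('pics/w1.png',im)
```

```text
[476.23332926 284.13106838 229.80986257] [ 1.79992471e+02  5.50958930e-02 -1.90301880e+00] 1.4
[316.72454677 211.40112942]
[257.98430044 210.40643947]
[288.3068952  276.94018735]
[286.15451064 138.3291053 ]
```

View pics/w1.png

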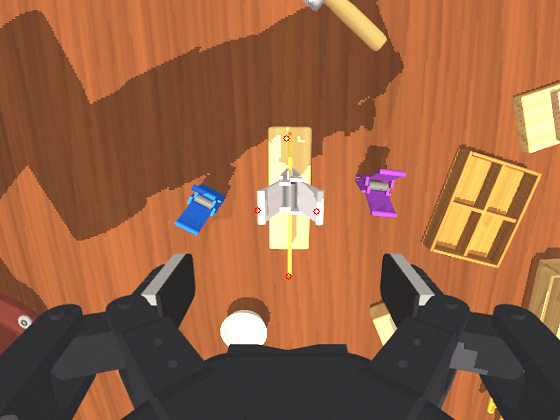

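Run:
```python
from h import *
from scipy.spatial.transform import Rotation as R
c=load('w1');o=arm.observe();r=R.from_euler('xyz',o['orientation'],degrees=True).as_matrix();p=np.array(o['position'])
for s in(-1,1):
  for y in(-11,11): print(s,y,proj(c,p+r@[s*42.7,y,-13]).round(1))
print('axis at 168',proj(c,[p[0],p[1],168]))
im=cv2.imread('pics/w1.png');o=[cv2.resize(im[q:q+66,x:x+100],None,fx=5,fy=5,interpolation=cv2.INTER_CUBIC) for x,q in((120,245),(370,245),(240,170))]
cv2.imwrite('pics/z1.png',cv2.resize(np.vstack([o[0][:,:],o[1],o[2]]),(500,990))[:990] if 0 else np.vstack([np.hstack([o[0][:,:400],o[1][:,:400]]),np.hstack([o[2],np.zeros((330,300,3),np.uint8)])])[:600])
```

```text
-1 -11 [[201.9 232.7]]
-1 11 [[205.1 271.7]]
1 -11 [[369.7 232.7]]
1 11 [[366.6 271.7]]
axis at 168 [[286.24852746 210.94183439]]
```

View pics/z1.png

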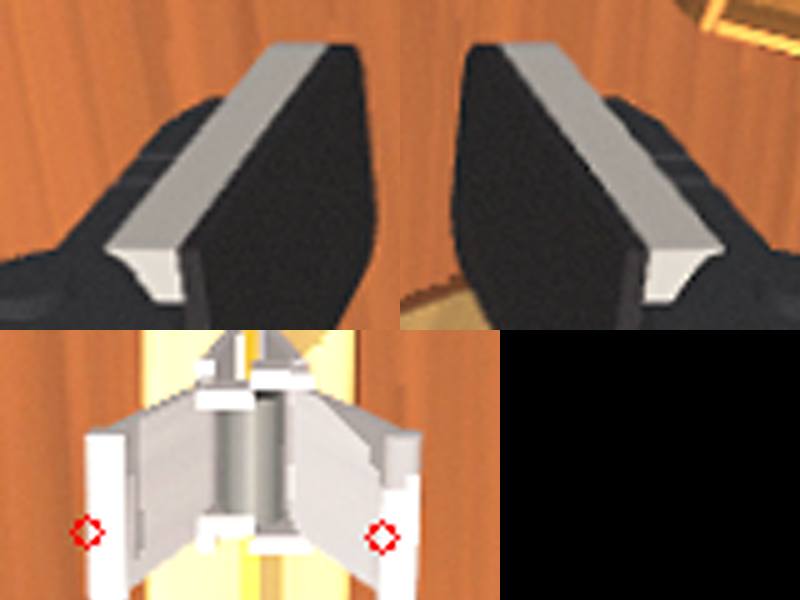

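step_arm(
  targets=[
    [[0.046,-0.05,0.35],[0,0,0],85],
    [[0.046,-0.05,0.8],[0,0,0],85],
    [[0.046,-0.05,1.25],[0,0,0],80],
    [[0.046,-0.05,1.6],[0,0,0],75],
    [[0.046,-0.05,1.85],[0,0,0],68],
    [[0.046,-0.05,2.0],[0,0,0],62],
    [[0.046,-0.05,2.07],[0,0,0],58],
    [[0.046,-0.05,2.07],[0,0,0],54],
    [[0.046,-0.05,2.07],[0,0,0],54],
    [[0.046,-0.05,2.07],[0,0,0],54],
  ],
  grip_force=25,
)

```text
time_s: 2.45
position: [479.3, 285.8, 147.8]
orientation: [-180.0, -0.0, -2.0]
contact_force: [0.1, -0.4, 1.1]
gripper_width: 54.1
```

Run:
```python
from h import *
o=arm.observe();print(o['position'],o['contact_force'],o['gripper_width'])
c=cap('wrist','w2');cap('side','s2')
im=cv2.imread('pics/w2.png');s=cv2.imread('pics/s2.png')
cv2.imwrite('pics/z2.png',np.hstack([im,cv2.resize(s[130:210,170:250],(420,420),interpolation=cv2.INTER_CUBIC)])[:, 160:960])
```

```text
[479.34297384 285.8407738  147.84928102] [ 0.06277446 -0.35059689  1.07861835] 54.13676818308134
```

View pics/z2.png

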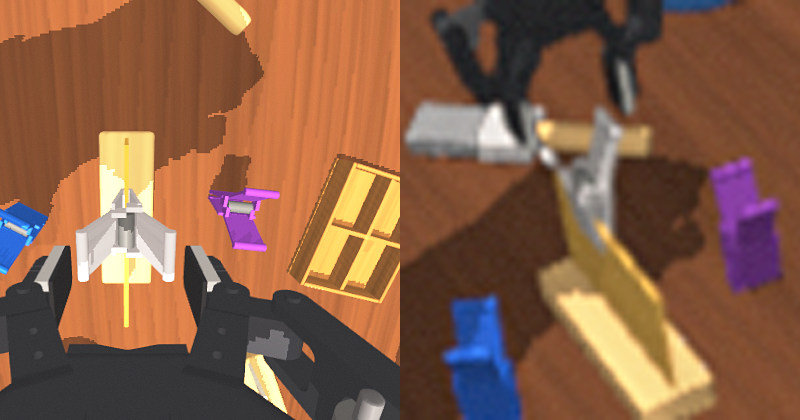

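Run:
```python
from h import *
c=load('s2');w=load('w2')
for z in(148,153,160,168): print(z,proj(c,[[479.3+28*s,285.8+y,z] for s in(-1,1) for y in(-11,11)]).round(1).tolist())
print('bead',proj(c,[[478+22*s,286+y,168] for s in(-1,1) for y in (-13,13)]).round(1).tolist())
im=cv2.imread('pics/s2.png');w_=cv2.imread('pics/w2.png')
cv2.imwrite('pics/z3.png',np.hstack([cv2.resize(im[130:180,175:225],(400,400),interpolation=cv2.INTER_CUBIC),cv2.resize(w_[200:325,225:350],(400,400),interpolation=cv2.INTER_CUBIC)]))
print('w bead',proj(w,[[478+22*s,286+y,165] for s in(-1,1) for y in (-13,13)]).round(1).tolist())
print('w tips',proj(w,[[479.3+27*s,285.8+y,153] for s in(-1,1) for y in (-11,11)]).round(1).tolist())
```

```text
148 [[198.1, 164.9], [194.8, 161.2], [213.8, 158.0], [210.4, 154.4]]
153 [[197.8, 163.7], [194.5, 160.0], [213.5, 156.8], [210.2, 153.2]]
160 [[197.5, 162.0], [194.2, 158.3], [213.3, 155.1], [209.9, 151.5]]
168 [[197.1, 160.1], [193.8, 156.4], [212.9, 153.1], [209.5, 149.5]]
bead [[198.7, 159.8], [194.8, 155.4], [211.2, 154.3], [207.2, 150.1]]
w bead [[241.8, 280.5], [237.8, 233.5], [326.9, 277.9], [327.0, 230.6]]
w tips [[237.8, 267.0], [234.5, 229.6], [335.7, 263.9], [336.1, 226.2]]
```

View pics/z3.png

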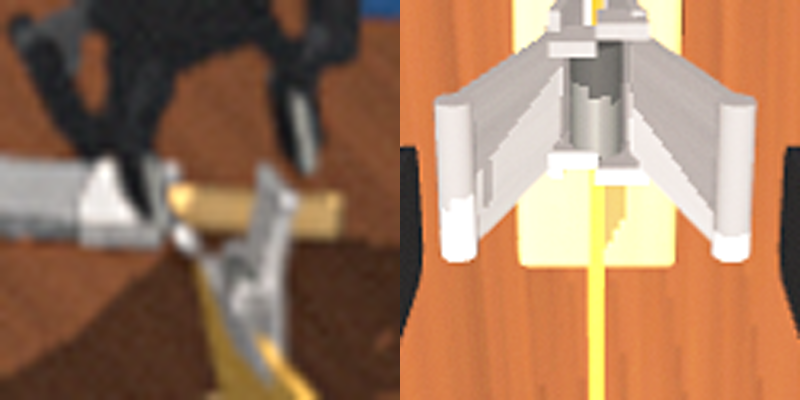

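Both views show the fingertips barely at bead height (side: far tip (213,152) beside far bead (208,151)), higher than the nominal geometry. The space alongside is free, so I'll go down 14 mm and check again.

step_arm(
  targets=[
    [[-0.02,0,0.12],[0,0,0],54],
    [[-0.02,0,0.24],[0,0,0],54],
    [[-0.02,0,0.35],[0,0,0],54],
    [[-0.02,0,0.35],[0,0,0],54],
    [[-0.02,0,0.35],[0,0,0],54],
  ],
)

```text
time_s: 3.05
position: [478.1, 285.7, 133.1]
orientation: [180.0, 0.0, -2.0]
contact_force: [-0.4, -0.8, 0.5]
gripper_width: 54.0
```

Run:
```python
from h import *
o=arm.observe();print(o['position'],o['contact_force'],o['gripper_width'],arm.hold_point_z)
cap('wrist','w4');cap('side','s4')
im=cv2.imread('pics/s4.png');w_=cv2.imread('pics/w4.png')
cv2.imwrite('pics/z4.png',np.hstack([cv2.resize(im[130:180,175:225],(400,400),interpolation=cv2.INTER_CUBIC),cv2.resize(w_[190:350,210:370],(400,400),interpolation=cv2.INTER_CUBIC)]))
```

```text
[478.07639484 285.69092174 133.10936042] [-0.44788816 -0.77465895  0.45004569] 53.99501038297888 -18.700000000000003
```

View pics/z4.png

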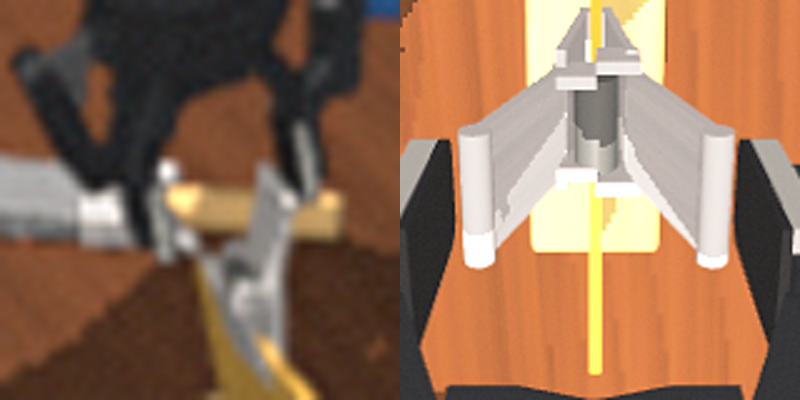

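Now fingertips reach about 10 mm below the bead tops and are centred within 0.5 mm (gaps of 2 px and 1 px in the wrist view). Next I'll close.

step_arm(
  targets=[
    [[0,0,0.08],[0,0,0],52],
    [[0,0,0.08],[0,0,0],48],
    [[0,0,0.08],[0,0,0],42],
    [[0,0,0.08],[0,0,0],36],
    [[0,0,0.08],[0,0,0],30],
    [[0,0,0.08],[0,0,0],25],
    [[0,0,0.08],[0,0,0],20],
    [[0,0,0.08],[0,0,0],14],
    [[0,0,0.08],[0,0,0],14],
    [[0,0,0.08],[0,0,0],14],
    [[0,0,0.08],[0,0,0],14],
  ],
  grip_force=30,
)

```text
time_s: 4.25
position: [478.2, 285.7, 130.1]
orientation: [-180.0, 0.0, -2.0]
contact_force: [-0.3, 0.7, -0.1]
gripper_width: 18.8
```

Run:
```python
from h import *
o=arm.observe();print(o['position'],o['contact_force'],o['wrist_torque'],o['gripper_width'])
cap('wrist','w5');cap('side','s5')
im=cv2.imread('pics/s5.png');w_=cv2.imread('pics/w5.png')
cv2.imwrite('pics/z5.png',np.hstack([cv2.resize(im[130:180,175:225],(400,400),interpolation=cv2.INTER_CUBIC),cv2.resize(w_[190:350,210:370],(400,400),interpolation=cv2.INTER_CUBIC)]))
```

```text
[478.16635357 285.74497927 130.09751789] [-0.277905    0.67180615 -0.12173862] [-0.02609438 -0.00134534  0.03677746] 18.835759466974363
```

View pics/z5.png

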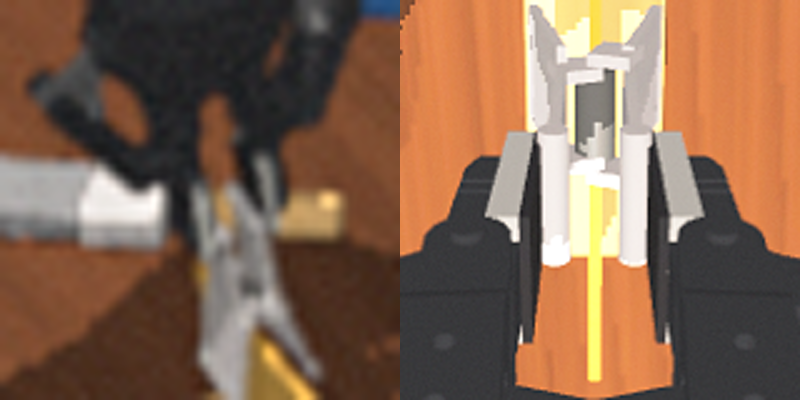

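The jaws are open (width 18.8 mm) with the beads between the pads. Lifting slowly, straight up.

step_arm(
  targets=[
    [[0,0,-0.05],[0,0,0],14],
    [[0,0,-0.15],[0,0,0],14],
    [[0,0,-0.3],[0,0,0],14],
    [[0,0,-0.5],[0,0,0],14],
    [[0,0,-0.7],[0,0,0],14],
    [[0,0,-0.95],[0,0,0],14],
    [[0,0,-1.2],[0,0,0],14],
    [[0,0,-1.5],[0,0,0],14],
    [[0,0,-1.8],[0,0,0],14],
    [[0,0,-2.05],[0,0,0],14],
    [[0,0,-2.2],[0,0,0],14],
    [[0,0,-2.25],[0,0,0],14],
    [[0,0,-2.25],[0,0,0],14],
  ],
)

```text
time_s: 5.65
position: [478.2, 285.7, 220.2]
orientation: [180.0, -0.0, -2.0]
contact_force: [0.1, 0.7, -0.3]
gripper_width: 19.2
```

Run:
```python
from h import *
o=arm.observe();print(o['position'],o['contact_force'],o['gripper_width'])
cap('wrist','w6');c=cap('side','s6');cap('top','t6')
p=o['position'];print(proj(c,[[p[0],p[1],z] for z in(p[2],p[2]-60)]))
im=cv2.imread('pics/s6.png');w_=cv2.imread('pics/w6.png')
cv2.imwrite('pics/z6.png',np.hstack([cv2.resize(im[100:170,170:240],(400,400),interpolation=cv2.INTER_CUBIC),cv2.resize(w_[130:330,180:380],(400,400),interpolation=cv2.INTER_CUBIC)]))
```

```text
[478.20504417 285.73402531 220.15347489] [ 0.05244098  0.70507766 -0.33061428] 19.205012540088813
[[200.49957003 141.61342438]
 [203.44223199 156.80776612]]
```

View pics/z6.png

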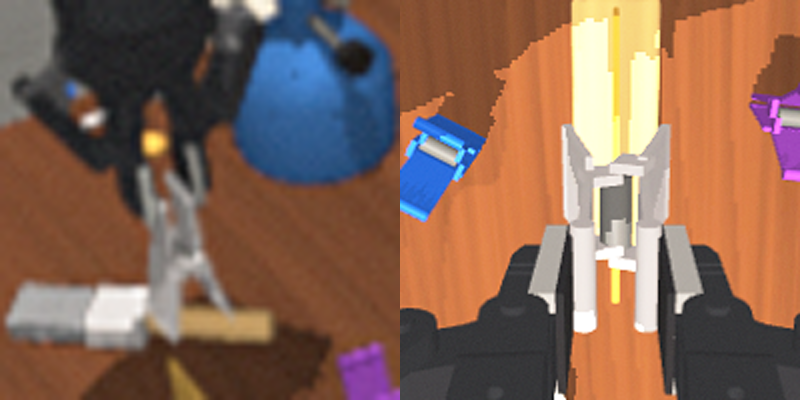

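Run:
```python
from h import *
c=load('s6');w=load('w6')
for z in(160,165,170,175,180): print(z,proj(c,[[478.2+16*s,285.8-17,z] for s in(-1,1)]).round(1).tolist(),proj(w,[[478.2+16*s,285.8+17,z] for s in(-1,1)]).round(1).tolist())
```

```text
160 [[201.5, 161.7], [210.5, 157.7]] [[263.3, 190.0], [307.5, 188.5]]
165 [[201.3, 160.4], [210.3, 156.5]] [[262.8, 191.6], [308.0, 190.1]]
170 [[201.0, 159.2], [210.1, 155.2]] [[262.3, 193.3], [308.4, 191.7]]
175 [[200.8, 158.0], [209.9, 154.0]] [[261.8, 195.0], [308.9, 193.4]]
180 [[200.5, 156.7], [209.6, 152.7]] [[261.2, 196.8], [309.4, 195.2]]
```

Clip lifted clear, gaping, with tips about 50 mm below the TCP (tip pixels (200,159) and (210,155) in the side view). Next: carry it over the tall card.

step_arm(
  targets=[
    [[0.03,0.3,-0.1],[0,0,0.4],14],
    [[0.09,0.9,-0.2],[0,0,1.3],14],
    [[0.16,1.65,-0.25],[0,0,2.4],14],
    [[0.24,2.5,-0.25],[0,0,3.6],14],
    [[0.32,3.35,-0.25],[0,0,4.9],14],
    [[0.4,4.2,-0.25],[0,0,6.1],14],
    [[0.49,5.05,-0.25],[0,0,7.3],14],
    [[0.57,5.9,-0.25],[0,0,8.6],14],
    [[0.65,6.75,-0.25],[0,0,9.8],14],
    [[0.73,7.6,-0.25],[0,0,11],14],
    [[0.81,8.45,-0.25],[0,0,12.3],14],
    [[0.89,9.3,-0.25],[0,0,13.5],14],
    [[0.97,10.15,-0.25],[0,0,14.7],14],
    [[1.06,11.0,-0.25],[0,0,16],14],
    [[1.13,11.75,-0.25],[0,0,17.1],14],
    [[1.2,12.45,-0.25],[0,0,18.1],14],
    [[1.25,13.0,-0.25],[0,0,18.9],14],
    [[1.28,13.3,-0.25],[0,0,19.3],14],
    [[1.29,13.43,-0.25],[0,0,19.5],14],
    [[1.29,13.43,-0.25],[0,0,19.5],14],
  ],
)

```text
time_s: 7.8
position: [510.7, -253.0, 230.0]
orientation: [-180.0, 0.0, -21.5]
contact_force: [-0.1, 0.5, -0.7]
gripper_width: 19.2
```

step_arm(
  targets=[
    [[0,0,0],[0,0,0],14],
    [[0,0,0],[0,0,0],14],
  ],
)

```text
time_s: 8.0
position: [511.0, -252.0, 230.3]
orientation: [-180.0, 0.0, -21.4]
contact_force: [-0.2, 0.7, -0.7]
gripper_width: 19.5
```

Run:
```python
from h import *
o=arm.observe();print(o['position'],o['orientation'],o['contact_force'],o['gripper_width'])
w=cap('wrist','w7');c=cap('side','s7')
im=cv2.imread('pics/s7.png');w_=cv2.imread('pics/w7.png')
a=np.radians(68.7);d=40*np.array([np.cos(a),np.sin(a),0]);m=np.array([510.4,-254.1,120])
print('card ends w',proj(w,[m-d,m+d]).round(1).tolist(),'s',proj(c,[m-d,m+d]).round(1).tolist())
cv2.imwrite('pics/z7.png',np.hstack([cv2.resize(im[205:325,265:365],(400,480),interpolation=cv2.INTER_CUBIC),cv2.resize(w_[90:330,180:380],(400,480),interpolation=cv2.INTER_CUBIC)]))
```

```text
[ 511.03925991 -251.99050894  230.26335255] [-1.79990972e+02  1.36306092e-03 -2.14332233e+01] [-0.22112865  0.72792317 -0.6566549 ] 19.456395165329475
card ends w [[286.8, 239.9], [286.6, 153.0]] s [[323.3, 287.7], [313.9, 262.3]]
```

View pics/z7.png

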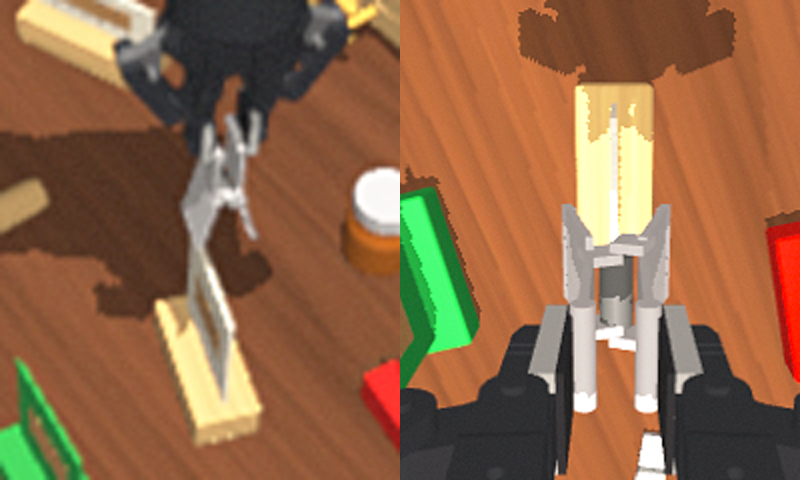

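Run:
```python
from h import *
c=load('s7');w=load('w7');a=np.radians(-21.4);x=np.array([np.cos(a),np.sin(a)]);y=np.array([-x[1],x[0]]);p=np.array([511,-252])
for z in(170,175,180,185,190):
  f=lambda s,k:[*(p+16*s*x+k*17*y),z]
  print(z,proj(c,[f(-1,-1),f(-1,1),f(1,-1),f(1,1)]).round(1).tolist(),proj(w,[f(-1,1),f(1,1)]).round(1).tolist())
```

```text
170 [[314.8, 269.3], [310.8, 258.3], [327.4, 266.5], [323.2, 255.7]] [[264.3, 189.7], [308.5, 189.6]]
175 [[314.9, 268.1], [310.9, 257.1], [327.5, 265.3], [323.3, 254.5]] [[263.8, 191.2], [309.0, 191.2]]
180 [[315.0, 266.9], [311.0, 255.9], [327.7, 264.1], [323.4, 253.2]] [[263.3, 192.9], [309.4, 192.9]]
185 [[315.1, 265.6], [311.0, 254.7], [327.8, 262.9], [323.5, 252.0]] [[262.8, 194.6], [309.9, 194.6]]
190 [[315.2, 264.4], [311.1, 253.4], [327.9, 261.6], [323.6, 250.8]] [[262.2, 196.4], [310.5, 196.4]]
```

The side view puts the tips at z≈180 with the TCP at 230, agreeing with the earlier estimate. Lowering 75 mm with a 1 mm sideways trim puts the tips about 15 mm below the edge.

step_arm(
  targets=[
    [[-0.025,0,0.1],[0,0,0],14],
    [[-0.025,0,0.3],[0,0,0],14],
    [[-0.025,0,0.5],[0,0,0],14],
    [[-0.025,0,0.7],[0,0,0],14],
    [[-0.025,0,0.9],[0,0,0],14],
    [[-0.025,0,1.1],[0,0,0],14],
    [[-0.025,0,1.27],[0,0,0],14],
    [[-0.025,0,1.42],[0,0,0],14],
    [[-0.025,0,1.55],[0,0,0],14],
    [[-0.025,0,1.66],[0,0,0],14],
    [[-0.025,0,1.75],[0,0,0],14],
    [[-0.025,0,1.82],[0,0,0],14],
    [[-0.025,0,1.87],[0,0,0],14],
    [[-0.025,0,1.88],[0,0,0],14],
    [[-0.025,0,1.88],[0,0,0],14],
    [[-0.025,0,1.88],[0,0,0],14],
    [[-0.025,0,1.88],[0,0,0],14],
  ],
)

```text
time_s: 9.8
position: [510.1, -252.6, 155.1]
orientation: [180.0, -0.0, -21.5]
contact_force: [-0.8, 0.6, -0.7]
gripper_width: 19.2
```

Run:
```python
from h import *
o=arm.observe();print(o['position'],o['orientation'],o['contact_force'],o['gripper_width'],np.abs(o['joint_vel']).max())
w=cap('wrist','w8');c=cap('side','s8')
im=cv2.imread('pics/s8.png');w_=cv2.imread('pics/w8.png')
cv2.imwrite('pics/z8.png',np.hstack([cv2.resize(im[245:325,285:352],(400,480),interpolation=cv2.INTER_CUBIC),cv2.resize(w_[90:330,180:380],(400,480),interpolation=cv2.INTER_CUBIC)]))
a=np.radians(-21.4);x=np.array([np.cos(a),np.sin(a)]);y=np.array([-x[1],x[0]]);p=np.array(o['position'][:2])
for z in(100,105,110,115):
  print(z,proj(c,[[*(p+16*s*x-17*y),z] for s in(-1,1)]).round(1).tolist())
```

```text
[ 510.14219144 -252.63418379  155.06058956] [ 1.79995940e+02 -1.32374193e-02 -2.15007658e+01] [-0.78587212  0.63748425 -0.66030229] 19.15249531453044 0.04546414061404916
100 [[313.7, 285.6], [325.7, 282.9]]
105 [[313.8, 284.5], [325.8, 281.8]]
110 [[313.8, 283.4], [325.9, 280.7]]
115 [[313.9, 282.3], [326.0, 279.6]]
```

View pics/z8.png

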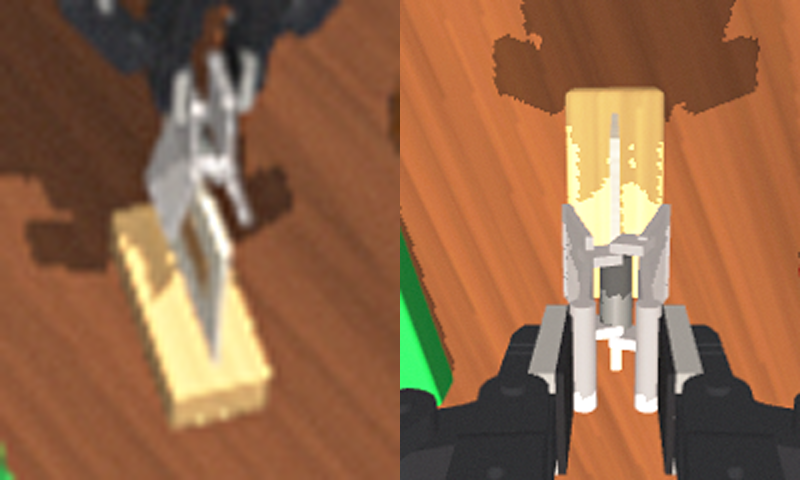

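step_arm(
  targets=[
    [[0,0,0],[0,0,0],14],
    [[0,0,0],[0,0,0],14],
    [[0,0,0],[0,0,0],14],
    [[0,0,0],[0,0,0],14],
    [[0,0,0],[0,0,0],14],
  ],
)

```text
time_s: 10.4
position: [510.1, -252.6, 154.9]
orientation: [180.0, 0.0, -21.5]
contact_force: [-0.3, -0.5, -0.7]
gripper_width: 19.3
```

```bash
python3 -c "
from h import *
o=arm.observe();print(o['position'],o['contact_force'],o['gripper_width']);print(arm.sign_off())"
```

```text
[ 510.07877298 -252.58157316  154.89588224] [-0.26700405 -0.52246056 -0.69152476] 19.30180520658777
the job is handed in; nothing more can be done
None
```

I pinched the clip open at its beads, lifted it off the brass strip and carried it to the tall card. I handed it in held wide open over the middle of the card's top edge, at 10.4 s. `sign_off` gives no verdict, so the result rests on my own checks.

**Last checks:**
- **Grip:** the fingers stood at 19.3 mm with the grip set to 30 N, and the arm was still. The opening is close to the roughly 21 mm quoted for wide open.
- **Depth:** the jaw tips were about 12–17 mm below the card's edge, judged from the side view.
- **Centring:** the card sat within about 1 mm of the middle of the gape in the wrist view, and the clip about 1–2 mm from mid-edge.
- **Contact:** external force on the tool stayed under about 1 N, which is roughly the clip's own weight, so there was no sign of pressing on the card.

**What disagreed:**
- **Fingertip height:** in the images, the fingertips stood about 20 mm higher than the nominal tool geometry says. I set the grasp height from the images instead.
- **Camera agreement:** the top and wrist cameras differed by 2–3 mm. I allowed for this when aligning.

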